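# Hold a bottle pressed into the touch mixer

## Task

The touch mixer runs only while a bottle is held down in its sprung ring. Pick up the smallest of the screw-cap bottles, which stands near the mixer, keep it upright and stand it in the ring, and press down on the bottle alone until the ring's flange is all the way down on the housing. Finish while still holding the bottle pressed fully down, with the gripper still on it; leave the large bottle near the mixer, the petri dish and the marker pen where they are.

Things in the scene. Friction and masses are not known exactly. Their poses are not given: they have to be found in the camera images.
- small_bottle: the smaller screw-cap media bottle, clear glass with label, loose, about 0.2 kg (varies by a third or so). Round body 54 mm across, 103 mm tall overall; screw cap 37 mm across from 79 to 103 mm above the underside, the body narrowing to a sloped shoulder below it. Can be gripped across the cap or the body. Origin: centre of the underside; z up.
- large_bottle: the larger screw-cap media bottle, same make, 68 mm across and 128 mm tall; a bystander to be left standing. Origin: centre of the underside; z up. The small bottle, the large bottle and the mixer may each stand at any of three places.
- mixer: touch mixer, fixed to the bench: round white housing 120 mm across with a grey control panel reaching 83 mm from the axis towards its own -x. The housing's flat deck is 50 mm above the bench. Origin: on the ring's axis at bench height; z up. Its sprung ring cradle stands over a well in the deck.
- cradle_seat (a point): centre of the seat (inner floor) of the sprung metal ring, on its axis, moving with the ring; at rest 50.5 mm above the bench, fully down 30.5 mm. The ring is a cup with a flat flange: bore 62 mm, 26 mm deep from the flange's top to the seat, rim without chamfer, flange 108 mm across and 6 mm thick with its top 76.5 mm above the bench at rest (three small screw heads stand 2 mm above it). Axes parallel to the mixer's.
- cradle (a joint): how far the sprung ring is pressed down, in m: 0 at rest (flange 20 mm above the deck), 0.020 fully down on a hard stop (flange on the deck). Springs carry the bottle's weight without sinking: it moves down only when pressed. Total spring force is 4.8 N at rest rising evenly to 12.8 N fully down, so holding the bottle down takes about 10 N of push; it springs back up when released.
- petri_dish: round petri dish with lid, 61 mm across, 16 mm high, lying on the bench; a bystander. Origin: centre of the underside. (Furniture in the way: laptop and low partition at the left of the work, tall pipette stand between robot and its right part; come over from the start with fingertips about 0.33 m up.)
- pen: marker pen lying on the bench, 136 mm long along its y, 13 mm thick; a bystander. Origin: underside, at its middle.
Things that resemble listed ones, but are neither listed nor needed, are in the scene too. Leave any blue or red look-alike of the small_bottle alone.

How it is judged:
By the outcome, as a careful person would: the job done as asked, in the order asked, and still so for the second after the job is handed in, while the arm keeps its last pose, push and grip.
It also fails if it takes over 42 s, if anything falls off the work surface, if the arm or the gripper's body presses on something with over 40 N, if the wrist force passes 120 N, or if a joint passes its speed limit or range.

## Robot

A 6-joint arm with a two-finger parallel gripper is mounted at the origin on a cart in front of the work surface, level with it; the furniture and walls round the work are solid. World frame = base frame: x ahead of the robot, y to its left, z up, the work surface at z = 0. Lengths are in m, angles in rad, forces in N, time in s.
With the tool pointing down it reaches from about 0.225 to 0.875 m from the base axis. Payload 3.4 kg.
Tool frame: the origin (TCP) lies between the finger pads; the fingertips stand 25 mm ahead of it and the grasp point (between the pads) lies 6 mm ahead of it (manip.tips_ahead is the distance from the TCP to the fingertips, in m); z points along the fingers, x is the direction in which the jaws open and shut, and the axes are right-handed (so a half turn about z gives the same grasp; the last joint's range is limited). The gripper opens to 85 mm and grips with 20 to 120 N. Pads are 22 mm wide; open, the fingers measure 114 mm over their backs; the gripper's body (76 mm by 85 mm) begins 54 mm behind the grasp point. The pads swing forward as they close: fully open they stand 13 mm farther back than shut.
Start: joints at [0.983, 0.276, 1.505, -0, 1.361, -0.121], TCP at [0.259, 0.514, 0.256] pointing down, gripper open.
Joint ranges: [-2.89, 2.89], [-0.75, 2.08], [0.22, 2.7], [-1.18, 4.32], [0.11, 2.71], [-2.7, 2.7]. Speed limits (rad/s): [2.57, 2.57, 3.14, 3.14, 3.14, 3.14].

## Interface

Orientations are given as a unit quaternion [w, x, y, z].
In Python, from rig import manip gives the robot as it stands. The module is installed in compiled form; this text tells all that it offers.
- The arm moves only by the tool send_rows, never from a script. Its argument "plan" is a list of rows, each an object with "linear": the shift along the tool's x, y, z in m, a list of three; "delta_rot": the turn, a rotation vector about the tool's x, y, z in degrees, a list of three; "fingers": the finger opening in m, from 0 to 0.0854. A call has 1 to 12 rows; each row shifts and turns the pose as measured when the row begins, along the tool's axes as they then stand; what a row does not reach is not made up. A row lasts 1/12 s, in which the tool goes at most 41.7 mm and 7.16 degrees, less where a joint would pass 70% of its speed; a pose out of reach is approached as far as the arm can. A call with a gripper value outside its range is refused whole. The fingers move at their own pace and stop on an object; "force" is the grip in N (left out, the last holds). Time passes only in rows, so rows that do not move let the fingers close. It gives the time, the measured TCP pose, the force and the opening at its end, in the units of the state.
- manip.get_state(): the state, without advancing time (a new reading comes with each control period).
- manip.get_image(name): name is "scene" or "top"; returns the picture (400x640x3 uint8, red, green, blue); there is no depth.
- manip.camera_info(name): a dict with "K" (3x3 intrinsics, pixels), "rvec" (rotation vector, rad) and "tvec" (3), from world to camera coordinates, as OpenCV has them. Camera axes: x right, y down, z forward; pixel columns grow to the right and rows downward; lengths in m; the calibration is good to about 2 mm. A picture is of the moment at which its call begins. camera_info takes no time and is no camera call.
- manip.sign_off(): hands the job in, once; it reports no verdict.
Trained networks look in the newest picture that a camera, given by its name, has taken for a name from the list of things; names that differ only in an ending like _2 or _b are one class to them, and where a whole thing is asked for, a point or a joint stands for the part that bears it (a point fixed in the world has none). Each returns a list of dicts, best first, with "p" (0 to 1); they miss things now and then, are a little off and sometimes report something else, mostly with a low value. They report only what shows in the picture. A call takes as long as a camera call. They do not tell look-alikes from the thing itself.
- manip.find_in(thing, camera): "extent" ([left, top, right, bottom] in pixels, round what is visible of it).
- manip.masks_of(thing, camera): "pixels" (400x640 bool, what is visible of it) and "extent" ([left, top, right, bottom] in pixels, round what is visible of it).
The state is a dict: "clock": time; "qpos": joint angles; "qd": joint speeds; "effort": joint torques, N m; "position": TCP position; "ee_rot": TCP orientation; "contact_force": force on the tool from outside, world axes, zero at the start; "moment": the same for the moment, N m; "width": finger opening in m.
Only numpy, scipy, OpenCV 4.12 (cv2) and the standard library are available. Lean on these libraries where they do the work, as an engineer would, in place of code of your own. Each camera call takes 0.05 s, during which the arm holds its last target. There are 200 camera calls.

## Working session

There is one attempt and no reset: what is moved stays moved. The work goes in short steps, Python scripts to look and compute and a tool call to move; the robot and the scene stay as the last step left them, time stands still between calls to the robot, and variables do not carry over. Pictures are saved under pics/ and viewed, about 8 in all and at most 12, crops included, and the job is handed in when it is done.

Besides the shell and the picture viewer there is one more tool, called after "Emit:" by a JSON object that holds its "op" and its "data". send_rows: Moves the arm, as the interface text tells. Its arguments: {"type":"object","properties":{"plan":{"type":"array","items":{"type":"object","properties":{"linear":{"type":"array","items":{"type":"number"}},"delta_rot":{"type":"array","items":{"type":"number"}},"fingers":{"type":"number"}}}},"force":{"type":"number"}},"required":["plan"]}

```bash
mkdir -p pics
python3 - <<'E'
from rig import manip
import cv2,numpy as np
s=manip.get_state();print({k:np.round(v,3).tolist() for k,v in s.items()})
for c in ("scene","top"):
    im=manip.get_image(c);cv2.imwrite(f"pics/{c}0.png",im[:,:,::-1])
    i=manip.camera_info(c);R=cv2.Rodrigues(np.array(i["rvec"]))[0];print(c,np.round(i["K"],1).tolist(),"pos",np.round(-R.T@np.array(i["tvec"]).ravel(),3),"fwd",np.round(R[2],3))
    for t in ("small_bottle","large_bottle","mixer","cradle_seat","petri_dish","pen"):
        print(t,[(round(float(d["p"]),2),np.round(d["extent"]).astype(int).tolist()) for d in manip.find_in(t,c)][:5])
E
```

```text
{'clock': 0.0, 'qpos': [0.983, 0.277, 1.506, -0.0, 1.361, -0.121], 'qd': [0.0, -0.0, -0.0, -0.0, -0.001, -0.0], 'effort': [0.001, -41.677, -24.581, -0.0, 0.011, 0.0], 'position': [0.258, 0.513, 0.255], 'ee_rot': [0.0, 0.851, 0.524, -0.001], 'contact_force': [-0.187, 0.297, -0.242], 'moment': [-0.028, 0.018, 0.029], 'width': 0.086}
scene [[376.4, 0.0, 322.0], [0.0, 376.4, 200.0], [0.0, 0.0, 1.0]] pos [ 0.049 -0.631  0.677] fwd [ 0.543  0.434 -0.719]
small_bottle [(0.98, [282, 180, 305, 228]), (0.62, [381, 260, 413, 306]), (0.6, [311, 201, 337, 243]), (0.52, [235, 198, 259, 229])]
large_bottle [(0.59, [368, 192, 400, 249])]
mixer [(0.77, [208, 150, 265, 202])]
cradle_seat [(0.77, [216, 149, 264, 184])]
petri_dish [(0.71, [348, 172, 372, 192])]
pen [(0.57, [297, 263, 352, 296])]
top [[462.5, 0.0, 322.4], [0.0, 462.5, 194.9], [0.0, 0.0, 1.0]] pos [ 0.301 -0.26   1.118] fwd [ 0.208 -0.008 -0.978]
small_bottle [(0.91, [324, 203, 350, 226]), (0.82, [283, 207, 310, 232]), (0.78, [267, 250, 290, 276]), (0.57, [408, 207, 437, 234])]
large_bottle [(0.69, [366, 166, 395, 201])]
mixer [(0.88, [194, 196, 251, 258]), (0.44, [194, 201, 244, 246])]
cradle_seat [(0.65, [196, 200, 244, 243])]
petri_dish [(0.56, [303, 131, 330, 154])]
pen [(0.53, [341, 250, 395, 263])]
```

Run:
```python
import cv2
for c,(x0,y0,x1,y1) in (("scene",(180,120,440,315)),("top",(180,110,450,290))):
    im=cv2.imread(f"pics/{c}0.png")[y0:y1,x0:x1];cv2.imwrite(f"pics/{c}0c.png",cv2.resize(im,None,fx=2.95,fy=2.95,interpolation=cv2.INTER_CUBIC))
```

```text
(no output)
```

View pics/scene0c.png

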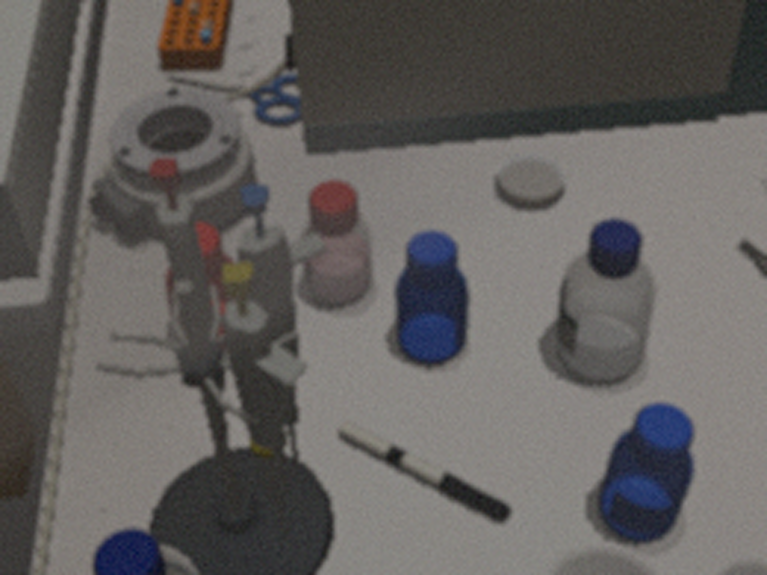

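View pics/top0c.png

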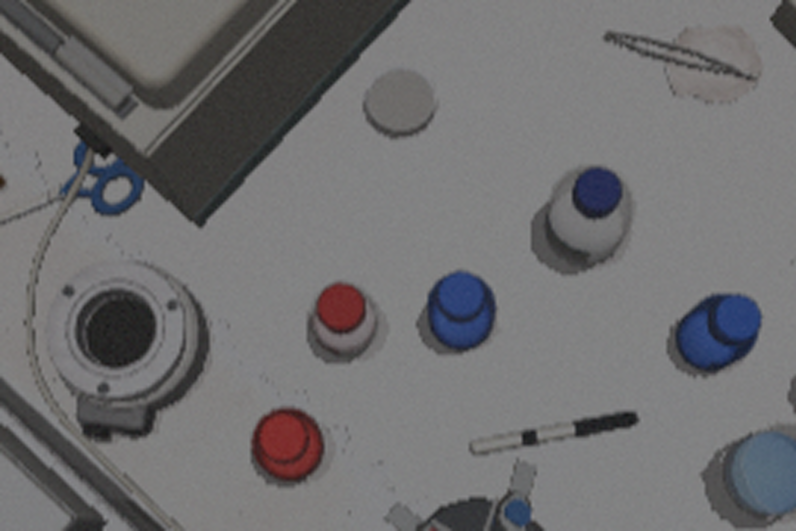

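View pics/scene0.png

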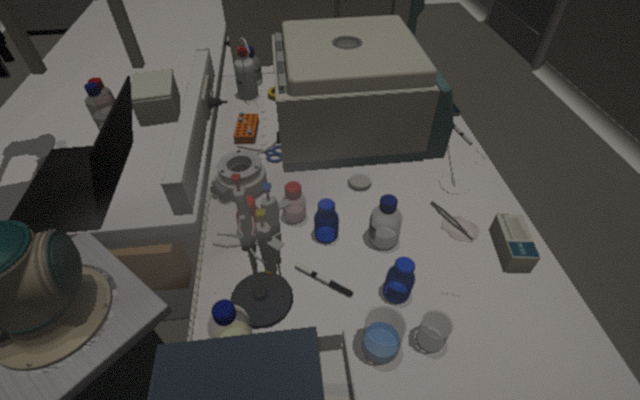

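The red-capped clear bottle, at scene (293,204) and top (297,219), is the target. The all-blue and all-red ones are look-alikes, and the large clear bottle with the navy cap is at scene (384,222). The mixer ring is at scene (240,165) and top (220,220). I'll now fit the known shapes to both views.

```bash
cat > h.py <<'E'
import cv2,numpy as np
from scipy.optimize import least_squares
from rig import manip
I={c:manip.camera_info(c) for c in("scene","top")}
def proj(P,c):
    i=I[c];return cv2.projectPoints(np.float64(P).reshape(-1,1,3),np.array(i["rvec"],float),np.array(i["tvec"],float),np.array(i["K"]),None)[0][:,0]
A=np.linspace(0,2*np.pi,72,endpoint=False)
def circ(x,y,z,r): return np.c_[x+r*np.cos(A),y+r*np.sin(A),0*A+z]
def ext(P,c): p=proj(P,c);return np.r_[p.min(0),p.max(0)]
def fit(model,obs,x0):  # obs list (cam, extent, keep mask); extents are pixel edges
    f=lambda v:np.concatenate([(ext(model(v),c)-np.array(e))[np.array(k,bool)] for c,e,k in obs])
    r=least_squares(f,x0,loss="soft_l1");return r.x,r.fun
def bottle(s=1,z0=0):
    D=(.027,.079,.0185,.103) if s==1 else (.034,.1,.0185,.128)
    return lambda v:np.r_[circ(v[0],v[1],z0,D[0]),circ(v[0],v[1],z0+D[1]*.75,D[0]),circ(v[0],v[1],z0+D[1],D[2]),circ(v[0],v[1],z0+D[3],D[2])]
def ground(uv,c,z):
    i=I[c];R=cv2.Rodrigues(np.array(i["rvec"]))[0];o=-R.T@np.array(i["tvec"]).ravel()
    d=R.T@np.linalg.inv(np.array(i["K"]))@np.r_[uv,1];return (o+d*(z-o[2])/d[2])[:2]
E
python3 - <<'E'
from h import *
al=[1]*4
S=lambda t,c,k=0:manip.masks_of(t,c)
def best(t,c,near):
    L=manip.masks_of(t,c)
    m=min(L,key=lambda d:np.hypot((d["extent"][0]+d["extent"][2])/2-near[0],(d["extent"][1]+d["extent"][3])/2-near[1]))
    print(t,c,round(float(m["p"]),2),np.round(m["extent"],1));return m
manip.get_image("scene");manip.get_image("top")
for t,sc,tp,s in(("small_bottle",(293,204),(297,219),1),("large_bottle",(384,220),(380,183),2)):
    a=best(t,"scene",sc)["extent"];b=best(t,"top",tp)["extent"];x0=ground(tp,"top",.05)
    for o in([("scene",a,al),("top",b,al)],[("scene",a,al)],[("top",b,al)]):
        x,r=fit(bottle(s),o,x0);print(np.round(x,4),np.round(r,1))
ring=lambda v:circ(v[0],v[1],.0765,.054)
a=best("cradle","scene",(240,166))["extent"];b=best("cradle","top",(220,221))["extent"]
for o in([("top",b,al)],[("scene",a,[0,1,1,0])]):
    x,r=fit(ring,o,ground((220,221),"top",.07));print("ring",np.round(x,4),np.round(r,1))
for n,uv,z in(("petri",(316,143),.01),("penA",(341,262),.006),("penB",(395,252),.006),("blue",(337,215),.05),("red",(278,263),.05),("panel",(220,257),.03)):print(n,np.round(ground(uv,"top",z),3))
print("fg bottle", [np.round(ground((228,308),"scene",z),3) for z in(.1,.13)])
# red cap top blobs + bore dark blob
im=manip.get_image("top").astype(int)
cv2.imwrite("pics/t1.png",im[:,:,::-1])
sub=(im[...,0]-im[...,1]>35);sub[:, :280]=0;sub[:,315:]=0;sub[:200]=0;sub[240:]=0
ys,xs=np.nonzero(sub);print("cap blob",xs.min(),xs.max(),ys.min(),ys.max(),len(xs),np.round(ground((xs.mean(),ys.mean()),"top",.1),4))
d=np.uint8(im.sum(2)<130);d[:, :204]=0;d[:,236:]=0;d[:205]=0;d[238:]=0
n,l,st,ce=cv2.connectedComponentsWithStats(d);k=1+np.argmax(st[1:,4]);print("bore",st[k],ce[k])
E
```

```text
small_bottle scene 0.83 [282.9 181.6 304.8 223.8]
small_bottle top 0.97 [283.5 206.  310.2 229.3]
[ 0.4788 -0.205 ] [-0.9 -1.9  1.7  1.1  1.  -1.1 -1.5  2. ]
[ 0.478  -0.2046] [-1.3 -1.8  1.4  1.2]
[ 0.4796 -0.2055] [ 1.2 -1.4 -1.4  1.6]
large_bottle scene 0.8 [364.9 193.6 402.2 251.3]
large_bottle top 0.7 [366.  169.  393.7 199.4]
[ 0.5458 -0.4052] [ 1.4  0.  -1.   0.1 -3.  -2.1  1.3  2.3]
[ 0.5458 -0.4049] [ 1.3 -0.  -1.1  0.1]
[ 0.5456 -0.4062] [-2.5 -2.1  1.8  2.3]
cradle scene 0.95 [214.9 150.1 260.3 181. ]
cradle top 0.83 [195.3 198.7 244.  244. ]
ring [ 0.4768 -0.0314] [ 0.7 -0.8 -0.7  0.8]
ring [ 0.4744 -0.0293] [0. 0.]
petri [ 0.67  -0.262]
penA [ 0.371 -0.303]
penB [ 0.386 -0.434]
blue [ 0.477 -0.3  ]
red [ 0.375 -0.157]
panel [ 0.4  -0.02]
fg bottle [array([ 0.191, -0.313]), array([ 0.184, -0.33 ])]
cap blob 288 303 207 221 188 [ 0.4776 -0.2058]
bore [209 211  23  23 400] [220.34   222.0975][ WARN:0@10.593] global loadsave.cpp:1063 imwrite_ Unsupported depth image for selected encoder is fallbacked to CV_8U.
```

Run:
```python
from h import *
print(manip.tips_ahead)
for n,uv,c in(("centrifuge corner","283,172","scene"),("part","204,160","scene"),("part","196,240","scene"),("stand base","262,300","scene")):
    print(n,np.round(ground(tuple(map(float,uv.split(","))),c,0),3))
```

```text
0.025
centrifuge corner [ 0.579 -0.074]
part [0.481 0.136]
part [ 0.286 -0.073]
stand base [ 0.27  -0.299]
```

Emit:
{"op": "send_rows", "data": {"plan": [{"linear": [0,0,-0.036],"delta_rot": [0,0,0],"fingers": 0.065},{"linear": [0,0,-0.036],"delta_rot": [0,0,0],"fingers": 0.065},{"linear": [0,0,-0.036],"delta_rot": [0,0,0],"fingers": 0.065},{"linear": [0,0,0],"delta_rot": [0,0,0],"fingers": 0.065}], "force": 60}}

```text
clock: 1.48
position: [0.2576, 0.5116, 0.3645]
ee_rot: [0.002, 0.851, 0.524, -0.005]
contact_force: [1.2, 0.2, 1.2]
width: 0.0646
```

Emit:
{"op": "send_rows", "data": {"plan": [{"linear": [-0.0285,0.0273,0],"delta_rot": [0,0,0],"fingers": 0.065},{"linear": [-0.0285,0.0273,0],"delta_rot": [0,0,0],"fingers": 0.065},{"linear": [-0.0285,0.0273,0],"delta_rot": [0,0,0],"fingers": 0.065},{"linear": [-0.0285,0.0273,0],"delta_rot": [0,0,0],"fingers": 0.065},{"linear": [-0.0285,0.0273,0],"delta_rot": [0,0,0],"fingers": 0.065},{"linear": [-0.0285,0.0273,0],"delta_rot": [0,0,0],"fingers": 0.065},{"linear": [-0.0285,0.0273,0],"delta_rot": [0,0,0],"fingers": 0.065},{"linear": [-0.0285,0.0273,0],"delta_rot": [0,0,0],"fingers": 0.065},{"linear": [-0.0285,0.0273,0],"delta_rot": [0,0,0],"fingers": 0.065},{"linear": [-0.0285,0.0273,0],"delta_rot": [0,0,0],"fingers": 0.065},{"linear": [0,0,0],"delta_rot": [0,0,0],"fingers": 0.065}]}}

```text
clock: 2.4
position: [0.3795, 0.1229, 0.3662]
ee_rot: [0.003, 0.849, 0.528, 0.002]
contact_force: [-0.5, 1.2, -0.7]
width: 0.065
```

Emit:
{"op": "send_rows", "data": {"plan": [{"linear": [-0.0278,0.026,0],"delta_rot": [0,0,0],"fingers": 0.065},{"linear": [-0.0278,0.026,0],"delta_rot": [0,0,0],"fingers": 0.065},{"linear": [-0.0278,0.026,0],"delta_rot": [0,0,0],"fingers": 0.065},{"linear": [-0.0278,0.026,0],"delta_rot": [0,0,0],"fingers": 0.065},{"linear": [-0.0278,0.026,0],"delta_rot": [0,0,0],"fingers": 0.065},{"linear": [-0.0278,0.026,0],"delta_rot": [0,0,0],"fingers": 0.065},{"linear": [-0.0278,0.026,0],"delta_rot": [0,0,0],"fingers": 0.065},{"linear": [-0.0278,0.026,0],"delta_rot": [0,0,0],"fingers": 0.065},{"linear": [-0.0278,0.026,0],"delta_rot": [0,0,0],"fingers": 0.065},{"linear": [0,0,0],"delta_rot": [0,0,0],"fingers": 0.065},{"linear": [0,0,0.03],"delta_rot": [0,0,0],"fingers": 0.065},{"linear": [0,0,0],"delta_rot": [0,0,0],"fingers": 0.065}]}}

```text
clock: 3.4
position: [0.4833, -0.2169, 0.3347]
ee_rot: [0.003, 0.85, 0.527, 0.007]
contact_force: [-0.5, 0.3, -1.7]
width: 0.0651
```

```bash
cat > go.py <<'E'
from h import *
from scipy.spatial.transform import Rotation as Ro
def rel(tx,ty,tz,jaw=None):
    s=manip.get_state();w,x,y,z=s["ee_rot"];R=Ro.from_quat([x,y,z,w])
    print("pos",np.round(s["position"],4),"F",np.round(s["contact_force"],1),"w",round(float(s["width"]),4),"q",np.round(s["qpos"],2))
    print("shift tool",np.round(R.inv().apply(np.array([tx,ty,tz])-s["position"]),4))
    X=R.as_matrix()[:,0];a=np.arctan2(X[1],X[0]) if jaw is None else jaw
    G=Ro.from_matrix(np.c_[[np.cos(a),np.sin(a),0],[np.sin(a),-np.cos(a),0],[0,0,-1]])
    print("level rot deg",np.round(np.degrees((R.inv()*G).as_rotvec()),2),"jaw",round(float(np.degrees(a)),1))
E
python3 -c "
from go import *
rel(.4785,-.205,.103)"
```

```text
pos [ 0.4833 -0.2169  0.3347] F [-0.5  0.3 -1.7] w 0.0651 q [-0.56  0.17  1.46  0.01  1.5  -1.67]
shift tool [ 0.0065 -0.0127  0.2316]
level rot deg [ 0.76 -0.5  -0.  ] jaw 63.6
```

Emit:
{"op": "send_rows", "data": {"plan": [{"linear": [0.0065,-0.0127,0.03],"delta_rot": [0.76,-0.5,0],"fingers": 0.065},{"linear": [0,0,0.035],"delta_rot": [0,0,0],"fingers": 0.065},{"linear": [0,0,0.035],"delta_rot": [0,0,0],"fingers": 0.065},{"linear": [0,0,0.035],"delta_rot": [0,0,0],"fingers": 0.065},{"linear": [0,0,0.03],"delta_rot": [0,0,0],"fingers": 0.065},{"linear": [0,0,0],"delta_rot": [0,0,0],"fingers": 0.065}]}}

```text
clock: 3.9
position: [0.4802, -0.2019, 0.1721]
ee_rot: [0.005, 0.849, 0.528, 0.004]
contact_force: [-1.0, 0.1, -0.3]
width: 0.0649
```

```bash
python3 -c "
from go import *
rel(.4785,-.205,.100)
for c,b in(('scene',(220,120,380,260)),('top',(240,160,360,270))):
    im=manip.get_image(c)[b[1]:b[3],b[0]:b[2],::-1];cv2.imwrite('pics/'+c+'2.png',cv2.resize(im,(b[2]*3-b[0]*3,b[3]*3-b[1]*3),interpolation=cv2.INTER_CUBIC))
a=cv2.imread('pics/scene2.png');b=cv2.imread('pics/top2.png');b=cv2.resize(b,(316,290));a=a[:, :480]
o=np.zeros((420,800,3),np.uint8);o[:a.shape[0],:480]=a;o[:290,484:800]=b;cv2.imwrite('pics/v2.png',o)
print(np.round(proj([.4785,-.205,.103],'scene')),np.round(proj([.4785,-.205,.103],'top')))
"
```

```text
pos [ 0.4802 -0.2019  0.1721] F [-1.   0.1 -0.3] w 0.0649 q [-0.53  0.25  1.76  0.    1.12 -1.65]
shift tool [-0.0037 -0.0011  0.0721]
level rot deg [ 0.75 -0.06 -0.  ] jaw 63.8
[[292. 185.]] [[295. 213.]]
```

View pics/v2.png

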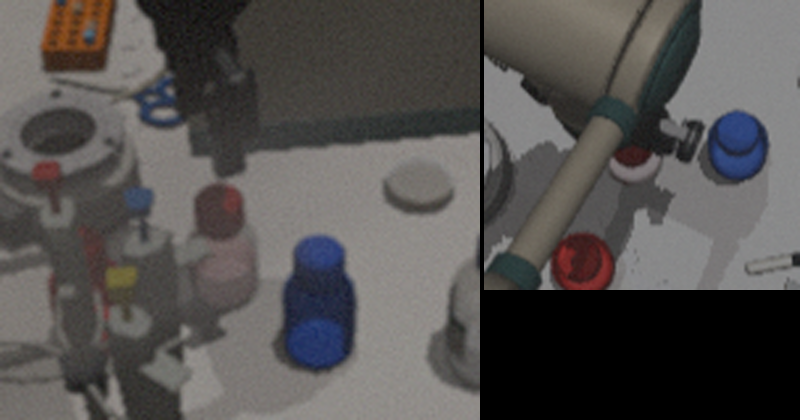

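The gripper hangs over the red cap, with the cap at scene crop (218,205) and one finger just above it. The blue look-alike is clear of the fingers. I'll descend now.

Emit:
{"op": "send_rows", "data": {"plan": [{"linear": [-0.0037,-0.0011,0.0],"delta_rot": [0.8,0,0],"fingers": 0.065},{"linear": [0,0,0.025],"delta_rot": [0.3,0,0],"fingers": 0.065},{"linear": [0,0,0.02],"delta_rot": [0,0,0],"fingers": 0.065},{"linear": [0,0,0],"delta_rot": [0,0,0],"fingers": 0.065}]}}

```text
clock: 4.33
position: [0.489, -0.2109, 0.1435]
ee_rot: [0.011, 0.849, 0.529, 0.006]
contact_force: [0.0, 0.0, 0.1]
width: 0.0648
```

```bash
python3 -c "
from go import *
rel(.4785,-.205,.100)"
```

```text
pos [ 0.489  -0.2109  0.1435] F [0.  0.  0.1] w 0.0648 q [-0.54  0.29  1.79  0.    1.04 -1.65]
shift tool [ 0.0007 -0.0132  0.0432]
level rot deg [1.43 0.1  0.  ] jaw 63.9
```

Emit:
{"op": "send_rows", "data": {"plan": [{"linear": [0,0,0],"delta_rot": [0,0,0],"fingers": 0.065},{"linear": [0,0,0],"delta_rot": [0,0,0],"fingers": 0.065}]}}

```text
clock: 4.5
position: [0.4914, -0.2125, 0.1478]
ee_rot: [0.014, 0.849, 0.529, 0.007]
contact_force: [0.1, -0.3, -0.4]
width: 0.0652
```

```bash
python3 -c "
from go import *
rel(.4785,-.205,.14)
s=manip.get_state();print(np.round(s['effort'],1),np.round(s['qd'],3))
im=manip.get_image('scene')[:,100:500,::-1];cv2.imwrite('pics/v3.png',cv2.resize(im,(600,600),interpolation=cv2.INTER_CUBIC))
"
```

```text
pos [ 0.4914 -0.2125  0.1478] F [ 0.1 -0.3 -0.4] w 0.0652 q [-0.54  0.29  1.78  0.    1.04 -1.65]
shift tool [ 0.001  -0.0152  0.0074]
level rot deg [1.78 0.14 0.  ] jaw 63.9
[ -0.  -38.5 -21.    0.   -0.2  -0. ] [-0.001 -0.024 -0.047 -0.001  0.02  -0.001]
```

View pics/v3.png

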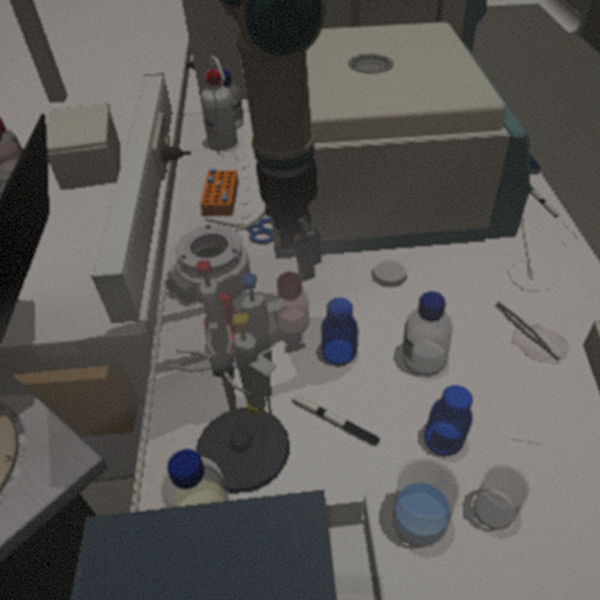

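No contact shows (effort in joint 1 and the wrist force are near zero). The gripper hangs beside the cap, which is at view pixel (290,285). Rest rows drift outward and up by about 2 mm each, so I'll correct with compensating rows.

Emit:
{"op": "send_rows", "data": {"plan": [{"linear": [0.001,-0.016,0.008],"delta_rot": [1.8,0.1,0],"fingers": 0.065},{"linear": [0,-0.0015,0.002],"delta_rot": [0.2,0,0],"fingers": 0.065}]}}

```text
clock: 4.72
position: [0.4774, -0.2047, 0.1405]
ee_rot: [0.001, 0.849, 0.529, -0.0]
contact_force: [-0.9, 0.1, -0.7]
width: 0.065
```

```bash
python3 -c "
from go import *
rel(.4785,-.205,.12)
s=manip.get_state();print(np.round(s['qd'],3))
"
```

```text
pos [ 0.4774 -0.2047  0.1405] F [-0.9  0.1 -0.7] w 0.065 q [-0.54  0.29  1.8  -0.    1.05 -1.65]
shift tool [0.0002 0.001  0.0205]
level rot deg [0.05 0.07 0.  ] jaw 63.9
[-0.003  0.001 -0.028 -0.004 -0.061  0.001]
```

Emit:
{"op": "send_rows", "data": {"plan": [{"linear": [0,0.0,0.012],"delta_rot": [0.1,0,0],"fingers": 0.065},{"linear": [0,-0.001,0.012],"delta_rot": [0.2,0,0],"fingers": 0.065},{"linear": [0,-0.001,0.01],"delta_rot": [0.2,0,0],"fingers": 0.065}]}}

```text
clock: 4.97
position: [0.4765, -0.2044, 0.1071]
ee_rot: [-0.001, 0.849, 0.529, -0.001]
contact_force: [-0.2, 0.6, 0.3]
width: 0.0652
```

```bash
python3 -c "
from go import *
rel(.4785,-.205,.1)
s=manip.get_state();print(np.round(s['qd'],3))
"
```

```text
pos [ 0.4765 -0.2044  0.1071] F [-0.2  0.6  0.3] w 0.0652 q [-0.54  0.32  1.84 -0.    0.97 -1.65]
shift tool [0.0004 0.0021 0.0071]
level rot deg [-0.13  0.1  -0.  ] jaw 63.9
[ 0.001  0.149  0.166 -0.007 -0.267  0.003]
```

Emit:
{"op": "send_rows", "data": {"plan": [{"linear": [0.0004,0.002,0.007],"delta_rot": [0,0.1,0],"fingers": 0.065},{"linear": [0,0,0.0005],"delta_rot": [0.1,0,0],"fingers": 0.032},{"linear": [0,0,0.0005],"delta_rot": [0.1,0,0],"fingers": 0.032},{"linear": [0,0,0.0005],"delta_rot": [0.1,0,0],"fingers": 0.032},{"linear": [0,0,0.0005],"delta_rot": [0.1,0,0],"fingers": 0.032},{"linear": [0,0,0.0005],"delta_rot": [0.1,0,0],"fingers": 0.032},{"linear": [0,0,0.0005],"delta_rot": [0.1,0,0],"fingers": 0.032},{"linear": [0,0,0.0005],"delta_rot": [0.1,0,0],"fingers": 0.032}], "force": 60}}

```text
clock: 5.63
position: [0.478, -0.2042, 0.0961]
ee_rot: [-0.008, 0.849, 0.529, -0.005]
contact_force: [-1.7, 1.1, 5.8]
width: 0.04
```

```bash
python3 -c "
from go import *
rel(.4785,-.205,.1)
s=manip.get_state();print(np.round(s['qd'],3))
"
```

```text
pos [ 0.478  -0.2042  0.0961] F [-1.7  1.1  5.8] w 0.04 q [-0.54  0.35  1.84 -0.    0.97 -1.65]
shift tool [-0.0005  0.0007 -0.004 ]
level rot deg [-1.1  -0.07  0.  ] jaw 63.9
[ 0.002  0.008 -0.015 -0.004  0.026  0.003]
```

The opening of 40 mm and 5.8 N upward suggest the tips are on the shoulder. I'll open, rise a few mm and regrip.

Emit:
{"op": "send_rows", "data": {"plan": [{"linear": [0,0,0],"delta_rot": [0,0,0],"fingers": 0.06},{"linear": [0,0,0],"delta_rot": [0,0,0],"fingers": 0.06},{"linear": [0,0.0,-0.009],"delta_rot": [-1.1,0,0],"fingers": 0.06},{"linear": [0,0,0],"delta_rot": [0,0,0],"fingers": 0.06}]}}

```text
clock: 5.97
position: [0.4787, -0.2046, 0.1048]
ee_rot: [0.0, 0.849, 0.529, 0.001]
contact_force: [-0.3, 0.2, 0.6]
width: 0.0601
```

```bash
python3 -c "
from go import *
rel(.4785,-.205,.105)
s=manip.get_state();print(np.round(s['qd'],3))
"
```

```text
pos [ 0.4787 -0.2046  0.1048] F [-0.3  0.2  0.6] w 0.0601 q [-0.54  0.33  1.85  0.    0.97 -1.65]
shift tool [-0.0005  0.     -0.0002]
level rot deg [ 0.09 -0.07 -0.  ] jaw 63.9
[ 0.     0.038  0.01   0.001 -0.014  0.   ]
```

Emit:
{"op": "send_rows", "data": {"plan": [{"linear": [0,0,0],"delta_rot": [0,0,0],"fingers": 0.03},{"linear": [0,0,0],"delta_rot": [0,0,0],"fingers": 0.03},{"linear": [0,0,0],"delta_rot": [0,0,0],"fingers": 0.03},{"linear": [0,0,0],"delta_rot": [0,0,0],"fingers": 0.03},{"linear": [0,0,0],"delta_rot": [0,0,0],"fingers": 0.03},{"linear": [0,0,0],"delta_rot": [0,0,0],"fingers": 0.03}], "force": 60}}

```text
clock: 6.47
position: [0.4792, -0.205, 0.1058]
ee_rot: [0.002, 0.849, 0.529, 0.002]
contact_force: [-0.5, -0.4, 2.1]
width: 0.035
```

```bash
python3 -c "
from go import *
rel(.4785,-.205,.105)
s=manip.get_state();print(np.round(s['qd'],3))
"
```

```text
pos [ 0.4792 -0.205   0.1058] F [-0.5 -0.4  2.1] w 0.035 q [-0.54  0.33  1.85  0.    0.96 -1.65]
shift tool [-0.0003 -0.0006  0.0008]
level rot deg [ 0.28 -0.06 -0.  ] jaw 63.8
[ 0.001 -0.001 -0.002 -0.    -0.001 -0.001]
```

Emit:
{"op": "send_rows", "data": {"plan": [{"linear": [0,0,-0.01],"delta_rot": [0.2,0,0],"fingers": 0.03},{"linear": [0,0,-0.02],"delta_rot": [0,0,0],"fingers": 0.03},{"linear": [0,0,-0.03],"delta_rot": [0,0,0],"fingers": 0.03},{"linear": [0,0,-0.03],"delta_rot": [0,0,0],"fingers": 0.03},{"linear": [0,0,-0.02],"delta_rot": [0,0,0],"fingers": 0.03},{"linear": [0,0,-0.01],"delta_rot": [0,0,0],"fingers": 0.03},{"linear": [0,0,0],"delta_rot": [0,0,0],"fingers": 0.03}]}}

```text
clock: 7.05
position: [0.4749, -0.2025, 0.2244]
ee_rot: [-0.008, 0.849, 0.529, -0.003]
contact_force: [0.8, -0.4, -2.1]
width: 0.0352
```

```bash
python3 -c "
from go import *
rel(.4765,-.031,.2258)
s=manip.get_state();print(np.round(s['qd'],3))
"
```

```text
pos [ 0.4749 -0.2025  0.2244] F [ 0.8 -0.4 -2.1] w 0.0352 q [-0.54  0.22  1.67  0.    1.27 -1.65]
shift tool [ 0.1547 -0.0742  0.0003]
level rot deg [-0.97 -0.14  0.  ] jaw 63.8
[ 0.002  0.004  0.018  0.    -0.009  0.   ]
```

Weight of about 2 N is on the wrist, so the bottle is held. Moving over toward the mixer.

Emit:
{"op": "send_rows", "data": {"plan": [{"linear": [0.015,-0.007,0],"delta_rot": [-0.5,-0.1,0],"fingers": 0.03},{"linear": [0.025,-0.012,0],"delta_rot": [-0.5,0,0],"fingers": 0.03},{"linear": [0.03,-0.0145,0],"delta_rot": [0,0,0],"fingers": 0.03},{"linear": [0.03,-0.0145,0],"delta_rot": [0,0,0],"fingers": 0.03},{"linear": [0.03,-0.0145,0],"delta_rot": [0,0,0],"fingers": 0.03},{"linear": [0.015,-0.007,0],"delta_rot": [0,0,0],"fingers": 0.03},{"linear": [0.008,-0.004,0],"delta_rot": [0,0,0],"fingers": 0.03},{"linear": [0,0,0],"delta_rot": [0,0,0],"fingers": 0.03}]}}

```text
clock: 7.72
position: [0.4714, -0.0268, 0.2145]
ee_rot: [-0.005, 0.85, 0.527, -0.005]
contact_force: [-0.7, -0.3, -3.2]
width: 0.0355
```

```bash
python3 -c "
from go import *
rel(.4765,-.031,.2)
s=manip.get_state();print(np.round(s['qd'],3))
"
```

```text
pos [ 0.4714 -0.0268  0.2145] F [-0.7 -0.3 -3.2] w 0.0355 q [-0.2   0.16  1.77  0.    1.23 -1.31]
shift tool [-0.0015  0.0066  0.0144]
level rot deg [-0.8   0.18 -0.  ] jaw 63.6
[ 0.006  0.012  0.02  -0.032 -0.014 -0.011]
```

Emit:
{"op": "send_rows", "data": {"plan": [{"linear": [-0.0015,0.0066,0.007],"delta_rot": [-0.8,0.2,0],"fingers": 0.03},{"linear": [0,0,0],"delta_rot": [0,0,0],"fingers": 0.03}]}}

```text
clock: 7.88
position: [0.4759, -0.0315, 0.2057]
ee_rot: [-0.0, 0.85, 0.528, -0.001]
contact_force: [-0.1, -0.2, -2.6]
width: 0.0354
```

Run:
```python
from go import *
rel(.4765,-.031,.2)
ims={c:manip.get_image(c)[:,:,::-1].copy() for c in("scene","top")}
s=manip.get_state();p=s["position"];z0=p[2]-.1058
R=Ro.from_quat(np.roll(s["ee_rot"],-1)).as_matrix();base=p+R[:,2]*.1058;print("bottom est",np.round(base,4))
for c in ims:
    for t in("small_bottle","cradle"):print(c,t,[(round(float(d["p"]),2),np.round(d["extent"],1).tolist()) for d in manip.find_in(t,c)][:5])
    print("model",np.round(ext(bottle(1,z0)(p),c),1),"ring",np.round(ext(circ(.4765,-.031,.0765,.054),c),1))
    for q,col in((circ(base[0],base[1],base[2],.027),(0,255,0)),(circ(p[0],p[1],z0+.103,.0185),(0,255,0)),(circ(.4765,-.031,.0765,.054),(0,255,255)),(circ(.4765,-.031,.0765,.031),(0,255,255))):
        pass
    ims[c+"o"]=ims[c]
def crop(c,x0,y0,x1,y1,k,ov):
    im=cv2.resize(ims[c][y0:y1,x0:x1],None,fx=k,fy=k,interpolation=cv2.INTER_CUBIC)
    for q,col in ov:cv2.polylines(im,[np.int32((proj(q,c)-[x0-.5,y0-.5])*k).reshape(-1,1,2)],True,col,1)
    return im
ov=[(circ(*base,.027),(0,255,0)),(circ(p[0],p[1],z0+.103,.0185),(0,255,0)),(circ(.4765,-.031,.0765,.054),(0,255,255)),(circ(.4765,-.031,.0765,.031),(0,255,255))]
a=crop("scene",195,90,295,210,4,ov);b=crop("top",170,150,270,270,4,ov);cv2.imwrite("pics/v4.png",np.hstack([a,b]))
```

```text
pos [ 0.4759 -0.0315  0.2057] F [-0.1 -0.2 -2.6] w 0.0354 q [-0.21  0.17  1.79 -0.    1.19 -1.32]
shift tool [0.0007 0.0003 0.0057]
level rot deg [-0.1   0.11 -0.  ] jaw 63.7
bottom est [ 0.4758 -0.0316  0.1009]
scene small_bottle [(0.98, [221.0, 120.2, 246.2, 164.0]), (0.84, [379.4, 256.1, 414.9, 306.6]), (0.77, [310.6, 198.4, 336.9, 243.8]), (0.69, [246.7, 196.3, 254.8, 227.2])]
scene cradle []
model [221.2 115.2 248.9 163.5] ring [216.9 150.  261.4 178.7]Traceback (most recent call last):
  File "<stdin>", line 6, in <module>
RuntimeError: dictionary changed size during iteration
```

```bash
cat > look.py <<'E'
from go import *
def look(out,gap=.1058,ring=(.4765,-.031),zr=.0765,boxs=((195,90,295,210),(170,150,270,270))):
    ims={c:manip.get_image(c)[:,:,::-1].copy() for c in("scene","top")}
    s=manip.get_state();p=s["position"]
    R=Ro.from_quat(np.roll(s["ee_rot"],-1)).as_matrix();base=p+R[:,2]*gap;print("bottom est",np.round(base,4))
    ov=[(circ(*base,.027),(0,255,0)),(circ(p[0],p[1],base[2]+.103,.0185),(0,255,0)),(circ(*ring,zr,.054),(0,255,255)),(circ(*ring,zr,.031),(0,255,255))]
    r=[]
    for c,(x0,y0,x1,y1) in zip(("scene","top"),boxs):
        im=cv2.resize(ims[c][y0:y1,x0:x1],None,fx=4,fy=4,interpolation=cv2.INTER_CUBIC)
        for q,col in ov:cv2.polylines(im,[np.int32((proj(q,c)-[x0-.5,y0-.5])*4).reshape(-1,1,2)],True,col,1)
        r.append(im)
    cv2.imwrite(out,np.hstack(r))
E
python3 -c "
from look import *
look('pics/v4.png')"
```

```text
bottom est [ 0.4766 -0.0314  0.1018]
```

View pics/v4.png

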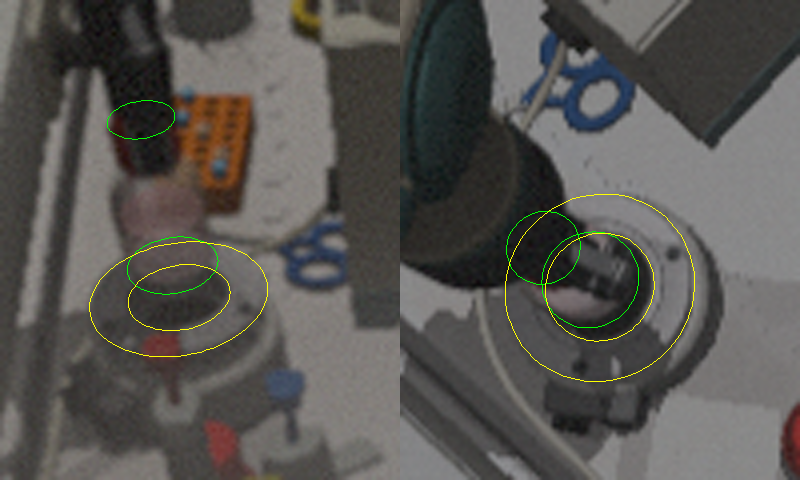

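The overlay shows the ring outline (yellow) matching the flange and the bottle model (green) matching the bottle in both views, with the bottle over the bore at scene crop (172,265) and top crop (595,285). I'll lower it with small corrections.

Emit:
{"op": "send_rows", "data": {"plan": [{"linear": [0,0,0.009],"delta_rot": [0,0.1,0],"fingers": 0.03},{"linear": [0,0,0.009],"delta_rot": [0,0,0],"fingers": 0.03},{"linear": [0,0,0.0],"delta_rot": [0,0,0],"fingers": 0.03}]}}

```text
clock: 8.43
position: [0.4772, -0.0322, 0.1889]
ee_rot: [0.001, 0.85, 0.526, 0.002]
contact_force: [0.4, 0.8, -2.3]
width: 0.0351
```

```bash
python3 -c "
from go import *
rel(.4762,-.0304,.165)
s=manip.get_state();print(np.round(s['qd'],3))
"
```

```text
pos [ 0.4772 -0.0322  0.1889] F [ 0.4  0.8 -2.3] w 0.0351 q [-0.21  0.18  1.81  0.    1.14 -1.32]
shift tool [ 0.0012 -0.0017  0.0239]
level rot deg [ 0.15 -0.12 -0.  ] jaw 63.5
[-0.005 -0.008 -0.01  -0.001  0.01  -0.   ]
```

Emit:
{"op": "send_rows", "data": {"plan": [{"linear": [0.0012,-0.0017,0.003],"delta_rot": [0.15,-0.1,0],"fingers": 0.03},{"linear": [0,0,0.006],"delta_rot": [0,0,0],"fingers": 0.03},{"linear": [0,0,0.004],"delta_rot": [0,0,0],"fingers": 0.03}]}}

```text
clock: 8.68
position: [0.476, -0.0304, 0.1745]
ee_rot: [-0.0, 0.85, 0.526, -0.0]
contact_force: [-0.4, -0.3, -1.2]
width: 0.0353
```

```bash
python3 -c "
from go import *
rel(.4762,-.0304,.160)
s=manip.get_state();print(np.round(s['qd'],3))
"
```

```text
pos [ 0.476  -0.0304  0.1745] F [-0.4 -0.3 -1.2] w 0.0353 q [-0.21  0.19  1.84  0.    1.11 -1.32]
shift tool [0.0001 0.0002 0.0145]
level rot deg [-0.03 -0.    0.  ] jaw 63.5
[ 0.003  0.048  0.079  0.005 -0.124  0.003]
```

The bottle's underside is at 0.069 m, below the flange top, with no contact force, so it is in the bore. Continuing down.

Emit:
{"op": "send_rows", "data": {"plan": [{"linear": [0,0,0.006],"delta_rot": [0,0,0],"fingers": 0.03},{"linear": [0,0,0.006],"delta_rot": [0,0,0],"fingers": 0.03},{"linear": [0,0,0.004],"delta_rot": [0,0,0],"fingers": 0.03}]}}

```text
clock: 8.93
position: [0.4759, -0.0301, 0.1566]
ee_rot: [-0.0, 0.85, 0.527, -0.0]
contact_force: [0.3, -0.1, -3.0]
width: 0.035
```

```bash
python3 -c "
from go import *
rel(.4762,-.0304,.1563)
s=manip.get_state();print(np.round(s['qd'],3))
"
```

```text
pos [ 0.4759 -0.0301  0.1566] F [ 0.3 -0.1 -3. ] w 0.035 q [-0.21  0.21  1.86  0.    1.07 -1.32]
shift tool [-0.0001  0.0004  0.0003]
level rot deg [-0.05 -0.    0.  ] jaw 63.5
[ 0.002  0.056  0.077  0.    -0.135  0.   ]
```

Emit:
{"op": "send_rows", "data": {"plan": [{"linear": [0,0,0.003],"delta_rot": [0,0,0],"fingers": 0.03},{"linear": [0,0,0.005],"delta_rot": [0,0,0],"fingers": 0.03},{"linear": [0,0,0.005],"delta_rot": [0,0,0],"fingers": 0.03},{"linear": [0,0,0.005],"delta_rot": [0,0,0],"fingers": 0.03}], "force": 80}}

```text
clock: 9.27
position: [0.4764, -0.0303, 0.1398]
ee_rot: [0.0, 0.85, 0.527, 0.0]
contact_force: [-2.1, 0.8, 9.7]
width: 0.0348
```

```bash
python3 -c "
from go import *
rel(.4762,-.0304,.1363)
s=manip.get_state();print(np.round(s['qd'],3))
"
```

```text
pos [ 0.4764 -0.0303  0.1398] F [-2.1  0.8  9.7] w 0.0348 q [-0.21  0.23  1.89 -0.    1.02 -1.32]
shift tool [-0.0002 -0.0001  0.0035]
level rot deg [0.05 0.   0.  ] jaw 63.6
[ 0.002  0.057  0.075 -0.001 -0.139  0.   ]
```

Emit:
{"op": "send_rows", "data": {"plan": [{"linear": [0,0,0.003],"delta_rot": [0,0,0],"fingers": 0.03},{"linear": [0,0,0.003],"delta_rot": [0,0,0],"fingers": 0.03},{"linear": [0,0,0.003],"delta_rot": [0,0,0],"fingers": 0.03}]}}

```text
clock: 9.52
position: [0.4773, -0.0306, 0.1363]
ee_rot: [0.002, 0.85, 0.527, 0.001]
contact_force: [-8.7, 1.8, 33.2]
width: 0.0349
```

```bash
python3 -c "
from go import *
rel(.4762,-.0304,.1363)
s=manip.get_state();print(np.round(s['qd'],3))
"
```

```text
pos [ 0.4773 -0.0306  0.1363] F [-8.7  1.8 33.2] w 0.0349 q [-0.21  0.23  1.89 -0.    1.01 -1.32]
shift tool [-0.0004 -0.0011 -0.    ]
level rot deg [ 0.26 -0.02 -0.  ] jaw 63.6
[ 0.002 -0.002  0.005 -0.003 -0.024  0.001]
```

The force rose sharply at exactly the expected height (0.1363), so this is the hard stop. I'll ease to a steadier push, then hold and check.

Emit:
{"op": "send_rows", "data": {"plan": [{"linear": [0,-0.001,0.002],"delta_rot": [0.2,0,0],"fingers": 0.03},{"linear": [0,-0.0005,0.002],"delta_rot": [0.1,0,0],"fingers": 0.03}]}}

```text
clock: 9.68
position: [0.4764, -0.0303, 0.1364]
ee_rot: [0.001, 0.85, 0.527, 0.001]
contact_force: [-3.3, 0.1, 10.3]
width: 0.0352
```

```bash
python3 -c "
from look import *
rel(.4762,-.0304,.1363)
look('pics/v5.png',ring=(.4762,-.0304),zr=.0565)
for i in range(6): manip.get_image('top')
rel(.4762,-.0304,.1363)"
```

```text
pos [ 0.4764 -0.0303  0.1364] F [-3.3  0.1 10.3] w 0.0352 q [-0.21  0.23  1.89 -0.    1.01 -1.32]
shift tool [-0.0002 -0.0001  0.0001]
level rot deg [ 0.15 -0.01 -0.  ] jaw 63.6
bottom est [ 0.4767 -0.0304  0.0306]
pos [ 0.4765 -0.0303  0.1364] F [-3.7 -0.3 14.2] w 0.0349 q [-0.21  0.23  1.89 -0.    1.01 -1.32]
shift tool [-0.0002 -0.0002  0.0001]
level rot deg [ 0.15 -0.02 -0.  ] jaw 63.6
```

View pics/v5.png

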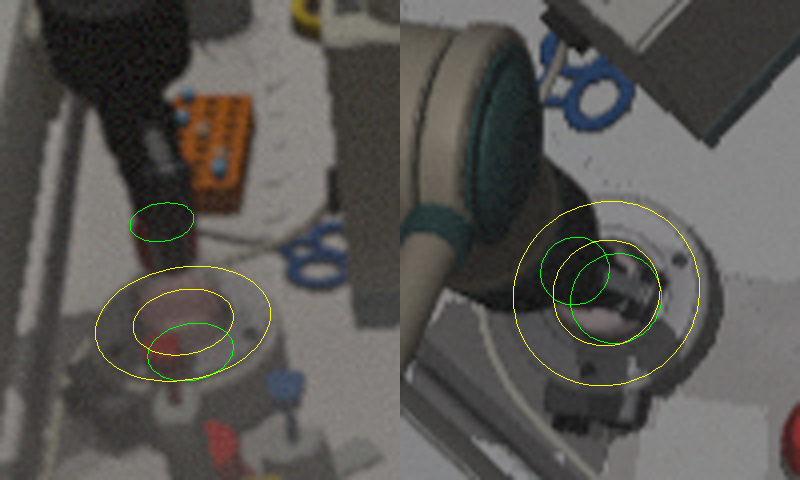

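The flange (yellow, drawn at the fully-down height) matches the ring in both views, and the bottle is upright. The push of 10–14 N leaves little margin above the spring, so I'll add some.

Emit:
{"op": "send_rows", "data": {"plan": [{"linear": [0,-0.0005,0.003],"delta_rot": [0.15,0,0],"fingers": 0.03},{"linear": [0,-0.001,0.0045],"delta_rot": [0.2,0,0],"fingers": 0.03}]}}

```text
clock: 10.25
position: [0.4772, -0.0305, 0.1361]
ee_rot: [0.001, 0.85, 0.527, 0.001]
contact_force: [-9.3, 0.8, 43.3]
width: 0.0344
```

```bash
python3 -c "
from go import *
for k in range(4):
    rel(.4762,-.0304,.1363)
    for i in range(5): manip.get_image('top')
rel(.4762,-.0304,.1363);print(manip.get_state()['clock'])"
```

```text
pos [ 0.4772 -0.0305  0.1361] F [-9.3  0.8 43.3] w 0.0344 q [-0.21  0.23  1.89 -0.    1.01 -1.32]
shift tool [-0.0004 -0.001  -0.0002]
level rot deg [ 0.23 -0.04 -0.  ] jaw 63.7
pos [ 0.4771 -0.0305  0.1363] F [-7.3  1.2 30.7] w 0.0344 q [-0.21  0.23  1.89 -0.    1.01 -1.32]
shift tool [-0.0003 -0.0008 -0.    ]
level rot deg [ 0.25 -0.05 -0.  ] jaw 63.7
pos [ 0.477  -0.0305  0.1363] F [-7.   0.8 30.9] w 0.0344 q [-0.21  0.23  1.89 -0.    1.01 -1.32]
shift tool [-0.0003 -0.0008 -0.    ]
level rot deg [ 0.24 -0.05 -0.  ] jaw 63.7
pos [ 0.4771 -0.0305  0.1363] F [-7.   0.8 30.7] w 0.0347 q [-0.21  0.23  1.89 -0.    1.01 -1.32]
shift tool [-0.0003 -0.0008 -0.    ]
level rot deg [ 0.25 -0.05 -0.  ] jaw 63.7
pos [ 0.4771 -0.0305  0.1363] F [-7.4  0.4 30.9] w 0.0347 q [-0.21  0.23  1.89 -0.    1.01 -1.32]
shift tool [-0.0003 -0.0008 -0.    ]
level rot deg [ 0.25 -0.05 -0.  ] jaw 63.7
11.25
```

Steady at 31 N for a second, with the tool at the hard-stop height and no slip. Handing in.

```bash
python3 -c "
from rig import manip
print(manip.sign_off())"
```

```text
the job is handed in; nothing more can be done
None
```

The small clear bottle (red cap) is standing upright in the mixer's ring, pressed all the way down, with the gripper still holding it by the cap. I handed the job in at 11.3 s.

**Last checks**
- **Fully down:** the tool stopped at 0.1363 m, the height worked out for a fully lowered ring, and the force rose sharply there. In both camera views the flange sat at its fully-down height.
- **Hold:** the push stayed at about 31 N for a second without slipping, against the roughly 10 N needed. The tool was tilted by 0.25° at most.
- **Neighbouring items:** nothing suggested that the large bottle, petri dish, pen or look-alikes were touched. I did not measure their positions again at the end.

**What didn't go to plan**
- **First grip:** it was too low and touched the bottle's shoulder (40 mm opening, 6 N upward). I opened, rose about 9 mm and gripped the cap again.
- **Grip width:** the opening reads about 35 mm on a 37 mm cap.
- **Side force:** about 7 N remains in the final hold.
- **Peak push:** it briefly reached 43 N on the bottle before settling.

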